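Clamp a pipe nipple for an air test and hold the dead-man valve lever level

TASK

Slide the clamp's sliding head along its rods until it presses the short pipe nipple firmly between the two rubber seals, let go of it, and only then press the sprung test-valve lever down with the fingers until the lever is level with the worktop, never near its bottom stop. Keep it level for two seconds and finish while still holding it down there: do not release it. The nipple stays in its cradle, and the elbow, the tape roll and the thread cap stay where they are.

Things in the scene. Friction and masses are not known exactly. Their poses are not given: they have to be found in the camera images.
- test_clamp: Grey fixture fixed to the worktop, left or right of the valve; base plate 110 (x) x 270 (y) x 12 mm. Origin on the worktop below the cradle; y axis runs along the slide, from sliding head to fixed head. Fixed head 90 x 30 mm, top 74 mm high, with a round rubber seal; cradle between the heads; two guide rods 30 mm high; end plate 57 mm high at y = -145 mm.
- fixed_face (a point): Centre of the fixed head's rubber seal face (34 mm diameter), 45 mm above the worktop, at y = +60 mm in the clamp's frame; the seal looks to the clamp's -y.
- sliding_head: Aluminium block 90 (x) x 34 (y) mm, top 65 mm above the worktop, sliding on the rods along the clamp's y, open at first, a dark grip tab on top. Moves with about 3 N of friction and stays where left. Origin = centre of its seal face. Seal faces are 140 to 115 mm apart at the start, 76 mm when shut on the nipple.
- slide_face (a point): Centre of the sliding head's rubber seal face (34 mm diameter), looking to the clamp's +y, 45 mm above the worktop.
- grip_tab (a point): A point on the axis of the grip tab, 90.5 mm above the worktop. The tab is 34 mm in the clamp's x, 20 mm in its y (along the slide), and rises from 65 to 107.5 mm above the worktop; take it from above or push it; a push of about 12 N on it against the stopped nipple seats the seals firmly.
- nipple: Threaded grey steel pipe nipple, 24 mm diameter, 76 mm long, about 0.12 kg, loose in the cradle along the clamp's y (own y axis = its length; origin mid-length on its underside, 33 mm above the worktop). At the start 6 to 14 mm short of the fixed seal: the sliding head pushes it along the cradle against that seal.
- test_valve: Dead-man air valve, fixed to the worktop, base plate 210 (x) x 100 (y) x 12 mm; origin on the worktop at the plate's centre. The lever's pivot is at x = +60 mm, 100 mm above the worktop; the lever points to the valve's -x (roughly to the robot). Clevis top 115 mm high; bottom stop post under the lever at x = -35 mm.
- paddle_top (a point): Centre of the top face of the lever's black paddle (50 mm along the lever, 40 mm wide, 12 mm thick), 120 mm from the pivot and 6 mm above the lever's centre line. About 152 mm above the worktop when the lever is up, 106 mm when it is level (it then lies at x = -60 mm in the valve's frame).
- valve_lever (a joint): Angle of the lever in rad: 0 = up (paddle end raised 0.40 rad above level), 0.40 = level, 0.70 = bottom stop (0.30 below level); grows as it is pressed. A spring returns it: about 4 N at the paddle to start it, 9 N at level, 13 N at the stop.
- elbow: Bystander: dark pipe elbow, 51 x 51 x 34 mm, loose on the worktop, origin under its centre.
- tape_roll: Bystander: black roll of tape, 55 mm across, 19 mm high, loose on the worktop, origin under its centre.
- thread_cap: Bystander: ribbed plastic thread cap, 41 mm across, 30 mm high, loose on the worktop, origin under its centre.
Not all that is in view belongs to the job. What is shaped like the test_valve but pink is not meant.

How it is judged:
By the outcome, as a careful person would: the job done as asked, in the order asked, and still so for the second after the job is handed in, while the arm keeps its last pose, push and grip.
It also fails if it takes over 56 s, if anything falls off the work surface, if the arm or the gripper's body presses on something with over 40 N, if the wrist force passes 120 N, or if a joint passes its speed limit or range.

ROBOT

A 6-joint arm with a two-finger parallel gripper is mounted at the origin on a cart in front of the work surface, level with it; the furniture and walls round the work are solid. World frame = base frame: x ahead of the robot, y to its left, z up, the work surface at z = 0. Lengths are in m, angles in rad, forces in N, time in s.
With the tool pointing down it reaches from about 0.275 to 0.875 m from the base axis. Payload 12.5 kg.
Tool frame: the origin (TCP) lies at the very end of the fingers, on their centre line; the grasp point (between the pads) lies 19 mm behind it; z points along the fingers, y is the line along which they close (so a half turn about z gives the same grasp; the last joint's range is limited). The gripper opens to 85 mm and grips with 20 to 120 N. Pads are 22 mm wide; open, the fingers measure 114 mm over their backs; the gripper's body (76 mm by 85 mm) begins 54 mm behind the grasp point. The pads swing forward as they close: fully open they stand 13 mm farther back than shut.
Start: joints at [1.15, 0.351, 1.652, -0, 1.139, -0.085], TCP at [0.181, 0.519, 0.231] pointing down, gripper open.
Joint ranges: [-2.75, 2.75], [-0.79, 2.1], [0.01, 2.65], [-1.57, 4.71], [0.07, 3.14], [-2.87, 2.87]. Speed limits (rad/s): [2.22, 2.22, 2.79, 3.14, 3.14, 3.14].

INTERFACE

Orientations are given as a 3x3 rotation matrix whose columns are the frame's x, y, z axes.
In Python, from bench import manip gives the robot as it stands. Calls block until the motion is done:
- manip.move_ptp(position, orientation): joint-space move of the TCP to a pose.
- manip.move_l(position, attitude=None, max_speed=0.15): straight line of the TCP; attitude=None keeps the orientation; max_speed is the mean speed in m/s.
- manip.move_j(angles): joint-space move.
- manip.set_gripper(opening, effort=None): opening from 0.0 (shut) to 1.0 (fully open); effort is the grip in N (None keeps the last); returns when the fingers have stopped.
- manip.dwell(seconds).
- manip.inverse_kinematics(position, orientation): joint angles nearest the present ones, or None.
- manip.grab_frame(name): name is "side" or "top" or "wrist"; returns (picture, depth): 400x640x3 uint8, red, green, blue; 400x640 float32, m along the optical axis (not along the pixel's ray), 0 where there is no reading.
- manip.get_calibration(name): a dict with "camera_matrix" (3x3 intrinsics, pixels), "R" (3x3) and "t" (3): a world point X has camera coordinates R X + t. Camera axes: x right, y down, z forward; pixel columns grow to the right and rows downward; lengths in m; the calibration is good to about 2 mm. A picture is of the moment at which its call begins: read the wrist's pose just before it. get_calibration takes no time and is no camera call; for the wrist camera it gives the pose at the moment of the call.
A pose or a line that the arm cannot do raises manip.Unreachable and nothing moves.
- manip.sign_off(): hands the job in; it is judged then, once.
Trained networks look in the newest picture that a camera, given by its name, has taken for a name from the list of things; names that differ only in an ending like _2 or _b are one class to them, and where a whole thing is asked for, a point or a joint stands for the part that bears it (a point fixed in the world has none). Each returns a list of dicts, best first, with "confidence" (0 to 1); they miss things now and then, are a little off and sometimes report something else, mostly with a low value. They report only what shows in the picture. A call takes as long as a camera call. They do not tell look-alikes from the thing itself.
- manip.look_for(camera, name): "at" ([x, y, z] in m, in world coordinates, good to about 4 mm: the middle of the surface that is visible of it).
Readings, each from a call of its own:
- manip.current_time(): time.
- manip.current_qpos(): joint angles.
- manip.current_joint_vel(): joint speeds.
- manip.current_joint_torque(): joint torques, N m.
- manip.current_ee_pos(): TCP position.
- manip.current_tcp_rot(): TCP orientation.
- manip.current_force(): force on the tool from outside, world axes, zero at the start.
- manip.current_ft_torque(): the same for the moment, N m.
- manip.current_grip_width(): opening from 0.0 (shut) to 1.0 (fully open).
- manip.current_grip_force(): force on a finger pad.
Only numpy, scipy, OpenCV 4.12 (cv2) and the standard library are available. Lean on these libraries where they do the work, as an engineer would, in place of code of your own. Each camera call takes 0.05 s, during which the arm holds its last target. There are 200 camera calls.

## Working session

There is one attempt and no reset: what is moved stays moved. The work goes in short steps, each a Python script; the robot and the scene stay as the last script left them, time stands still between calls to the robot, and variables do not carry over. Pictures are saved under pics/ and viewed, at most 10 in all, crops included, and the job is handed in when it is done.

```bash
mkdir -p pics
python3 - <<'E'
from bench import manip
import cv2,numpy as np
for c in ("top","side"):
    im,d=manip.grab_frame(c); cv2.imwrite(f"pics/{c}0.png",im[:,:,::-1]); np.save(f"pics/{c}0d.npy",d)
    for n in ("test_clamp","fixed_face","slide_face","grip_tab","nipple","test_valve","paddle_top","elbow","tape_roll","thread_cap"):
        print(c,n,[(np.round(r["at"],3).tolist(),round(r["confidence"],2)) for r in manip.look_for(c,n)][:3])
    k=manip.get_calibration(c); print(k)
print(manip.current_time())
E
```

```text
top test_clamp [([0.539, -0.187, 0.033], 0.94)]
top fixed_face [([0.541, -0.186, 0.032], 0.76)]
top slide_face [([0.552, -0.229, 0.064], 0.56), ([0.54, -0.184, 0.028], 0.18)]
top grip_tab [([0.548, -0.227, 0.064], 0.71)]
top nipple [([0.536, -0.14, 0.055], 0.43)]
top test_valve [([0.438, 0.631, 0.015], 0.6), ([0.566, 0.198, 0.014], 0.58)]
top paddle_top [([0.541, 0.198, 0.14], 0.61), ([0.547, -0.233, 0.063], 0.26)]
top elbow [([0.719, -0.03, 0.027], 0.6)]
top tape_roll [([0.389, 0.014, 0.018], 0.43)]
top thread_cap [([0.767, 0.126, 0.01], 0.47)]
{'camera_matrix': array([[454.57705001,   0.        , 316.79040906],
       [  0.        , 454.57705001, 194.98284405],
       [  0.        ,   0.        ,   1.        ]]), 'R': array([[-0.00851418, -0.99988318,  0.01269412],
       [-0.98541571,  0.0062321 , -0.17005012],
       [ 0.16995115, -0.01395682, -0.98535365]]), 't': array([0.15668073, 0.59895823, 1.58086939])}
side test_clamp [([0.576, 0.181, 0.015], 0.52), ([0.531, -0.154, 0.056], 0.28)]
side fixed_face [([0.532, -0.235, 0.034], 0.59)]
side slide_face [([0.542, -0.254, 0.063], 0.65)]
side grip_tab [([0.543, -0.256, 0.062], 0.93)]
side nipple [([0.532, -0.155, 0.053], 0.52), ([0.713, -0.035, 0.029], 0.33)]
side test_valve [([0.575, 0.184, 0.013], 0.85), ([0.459, 0.62, 0.013], 0.75), ([0.53, -0.158, 0.057], 0.26)]
side paddle_top [([0.417, 0.631, 0.138], 0.72), ([0.542, -0.256, 0.062], 0.67), ([0.54, 0.189, 0.142], 0.5)]
side elbow [([0.71, -0.035, 0.029], 0.47)]
side tape_roll [([0.388, 0.003, 0.018], 0.59)]
side thread_cap []
{'camera_matrix': array([[404.86459131,   0.        , 319.67859856],
       [  0.        , 404.86459131, 202.56437793],
       [  0.        ,   0.        ,   1.        ]]), 'R': array([[ 0.95052233, -0.31052489,  0.00903334],
       [-0.18639572, -0.59334073, -0.78307305],
       [ 0.24852352,  0.74264465, -0.62186413]]), 't': array([-0.48863469,  0.29058482,  1.06509476])}
1.1
```

View pics/top0.png

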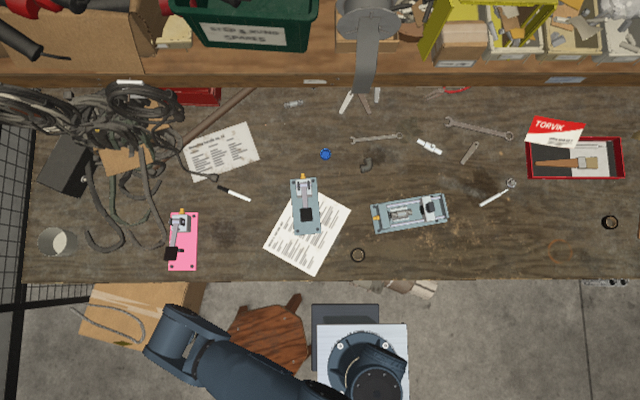

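View pics/side0.png

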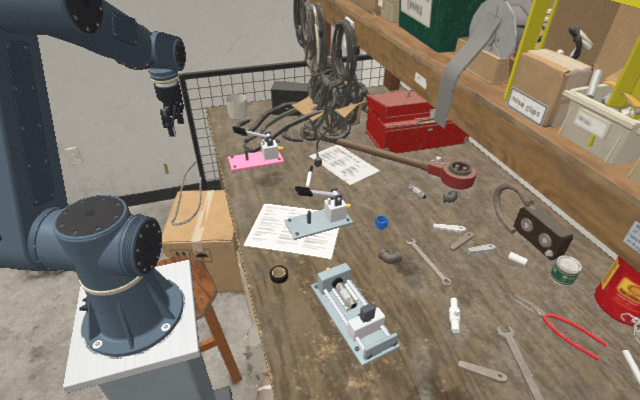

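The top picture shows the clamp at about (410,213), with its fixed head on the left (378,215) and sliding head on the right (433,208). The grey valve is at (305,207) with its paddle at (306,215), and the pink look-alike is at (183,240). The side view agrees: sliding head and dark tab at (368,315), valve paddle at (303,190).

```bash
cat > h.py <<'E'
from bench import manip
import cv2,numpy as np
def cloud(c,d,k=None):
    k=k or manip.get_calibration(c); K=k["camera_matrix"]
    v,u=np.indices(d.shape); p=np.stack([(u-K[0,2])/K[0,0]*d,(v-K[1,2])/K[1,1]*d,d],-1)
    P=(p-k["t"])@k["R"]; P[d<=0]=np.nan; return P
def box(P,x,y,z):
    with np.errstate(invalid="ignore"):
        m=np.ones(P.shape[:2],bool)
        for i,r in enumerate((x,y,z)): m&=(P[...,i]>r[0])&(P[...,i]<r[1])
    return m
def rect(p): 
    r=cv2.minAreaRect((p[:,:2]*1000).astype(np.float32)); return [np.round(a,1) for a in r]
E
python3 - <<'E'
from h import *
for c in ("top","side"):
    P=cloud(c,np.load(f"pics/{c}0d.npy"))
    for n,b in dict(clamp=((.42,.66),(-.36,0),(.007,.12)),plate=((.42,.66),(-.36,0),(.007,.018)),tab=((.42,.66),(-.36,0),(.08,.12)),tabtop=((.42,.66),(-.36,0),(.102,.115)),
        fixedtop=((.42,.66),(-.15,0),(.069,.079)),slidetop=((.42,.66),(-.3,-.18),(.06,.07)),
        vplate=((.4,.72),(.09,.3),(.007,.018)),paddle=((.4,.6),(.1,.3),(.125,.2)),clev=((.57,.72),(.1,.3),(.105,.125))).items():
        p=P[box(P,*b)]
        if len(p)>5: print(c,n,len(p),np.round(p.mean(0),4),rect(p),np.round([p.min(0),p.max(0)],3).tolist())
    m=box(P,(.45,.65),(-.1,.0),(-.02,.005)); print(c,"table z",np.median(P[m][:,2]))
E
```

```text
top clamp 2318 [ 0.5368 -0.179   0.0359] [array([ 539.5, -182. ]), array([356.3, 237.2]), np.float64(89.7)] [[0.42, -0.36, 0.007], [0.659, -0.004, 0.116]]
top plate 969 [ 0.5347 -0.1802  0.0116] [array([ 539.5, -182. ]), array([356.3, 237.2]), np.float64(89.7)] [[0.42, -0.36, 0.007], [0.659, -0.004, 0.018]]
top tab 80 [ 0.5475 -0.2296  0.1009] [array([ 531.6, -161.4]), array([ 49.7, 187.3]), np.float64(7.7)] [[0.498, -0.254, 0.08], [0.567, -0.065, 0.116]]
top tabtop 50 [ 0.5506 -0.241   0.1065] [array([ 551.4, -240.4]), array([31.4, 20.9]), np.float64(9.7)] [[0.535, -0.253, 0.102], [0.567, -0.231, 0.113]]
top fixedtop 178 [ 0.5229 -0.0815  0.0736] [array([523.4, -81.6]), array([88.2, 30. ]), np.float64(7.7)] [[0.48, -0.1, 0.069], [0.566, -0.063, 0.079]]
top slidetop 158 [ 0.5481 -0.2388  0.065 ] [array([ 563.8, -248.7]), array([ 84.2, 112.2]), np.float64(55.0)] [[0.505, -0.296, 0.06], [0.599, -0.182, 0.07]]
top vplate 1137 [0.5395 0.1928 0.0113] [array([559.9, 194. ]), array([315.5, 207.7]), np.float64(0.0)] [[0.402, 0.09, 0.007], [0.718, 0.298, 0.018]]
top paddle 217 [0.5306 0.1926 
[... 1007 characters left out ...]
p.float64(10.7)] [[0.481, -0.103, 0.069], [0.573, -0.062, 0.078]]
side slidetop 328 [ 0.548  -0.2474  0.065 ] [array([ 552.4, -240.1]), array([88.4, 39.5]), np.float64(9.9)] [[0.507, -0.265, 0.06], [0.598, -0.219, 0.07]]
side vplate 1002 [0.5507 0.1835 0.0119] [array([547.7, 196. ]), array([252.7, 164.2]), np.float64(12.5)] [[0.407, 0.097, 0.007], [0.68, 0.276, 0.018]]
side paddle 183 [0.5319 0.1871 0.1472] [array([544.6, 191.2]), array([92.1, 41.1]), np.float64(2.0)] [[0.498, 0.169, 0.125], [0.591, 0.211, 0.161]]
side clev 120 [0.6168 0.1962 0.1135] [array([611.3, 201.6]), array([46. , 71.6]), np.float64(79.6)] [[0.573, 0.174, 0.106], [0.644, 0.22, 0.125]]
side table z 6.180909743797169e-05
```

```bash
cat >> h.py <<'E'
yaw=np.radians(9.5); cx=np.array([np.cos(yaw),np.sin(yaw)]); cy=np.array([-np.sin(yaw),np.cos(yaw)])
C0=np.array([.5377,-.156])
def cl(x,y,z): return np.r_[C0+x*cx+y*cy,z]
def down(ax):  # tool x along the horizontal direction ax
    x=np.r_[ax,0.]; z=np.array([0,0,-1.]); return np.stack([x,np.cross(z,x),z],1)
def best(pos,ax):
    q0=manip.current_qpos(); o=[(np.abs(q-q0).max(),i) for i in (0,1) if (q:=manip.inverse_kinematics(pos,down(ax*(1-2*i)))) is not None]
    return down(ax*(1-2*min(o)[1]))
E
python3 - <<'E'
from h import *
manip.set_gripper(0.0)
p=cl(.0,-.128,.16); R=best(p,cy); manip.move_ptp(p,R)
print(manip.current_qpos(),manip.current_ee_pos()-p,manip.current_time())
manip.move_l(cl(0,-.128,.076)); f0=manip.current_force(); print(f0)
manip.move_l(cl(0,-.110,.076),max_speed=.05); print(manip.current_force(),manip.current_time())
im,d=manip.grab_frame("side"); cv2.imwrite("pics/s1.png",cv2.resize(im[230:380,280:440,::-1],None,fx=3,fy=3))
E
```

```text
[-5.40940172e-01  5.62394678e-01  1.50937134e+00  8.34060978e-05
  1.06966340e+00 -7.07789427e-01] [3.22424021e-04 6.26793411e-04 8.27462793e-05] 4.9833
[ 0.21960597 -0.2089477  -0.53227273]
[-0.35727816  0.12733429  0.018819  ] 6.2
```

View pics/s1.png

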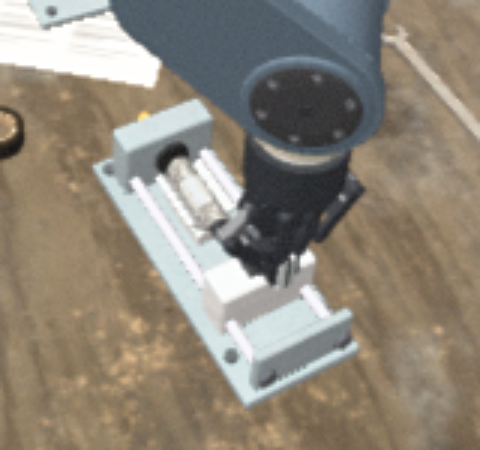

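The closed fingers are at crop pixel (290,265), just behind the tab over the sliding head, and clear of everything else. Next is the push.

Run:
```python
from h import *
y=-.110
f0=manip.current_force()
def push(y,v):
    manip.move_l(cl(0,y,.076),max_speed=v); f=-(manip.current_force()-f0)[:2]@cy
    e=manip.current_ee_pos(); print(round(y,4),round((e[:2]-C0)@cy,4),round(f,1),np.round(manip.current_force(),1),round(manip.current_time(),2)); return f
for y in (-.10,-.08,-.06,-.053): f=push(y,.06)
while f<14 and y<-.035:
    y+=.001; f=push(y,.03)
```

```text
-0.1 -0.0995 -0.3 [-0.4 -0.6 -0.6] 6.57
-0.08 -0.0796 -0.7 [ 0.5 -0.   0.6] 7.05
-0.06 -0.0632 24.6 [  2.4 -25.4  -8. ] 7.53
-0.053 -0.0629 68.0 [  4.2 -69.1 -24.8] 7.8
```

Run:
```python
from h import *
manip.move_l(cl(0,-.0632,.076),max_speed=.1)
print(manip.current_force())
im,d=manip.grab_frame("side"); a=im[200:380,270:450,::-1]
im2,d2=manip.grab_frame("top"); b=im2[150:280,340:500,::-1]
P=cloud("side",d)
for n,bx in dict(slidetop=((.42,.66),(-.3,-.12),(.06,.07)),tab=((.42,.66),(-.3,-.12),(.07,.106))).items():
    p=P[box(P,*bx)]; q=(p[:,:2]-C0)@np.stack([cx,cy],1); print(n,len(p),np.round(np.percentile(q,[3,50,97],axis=0),3).tolist())
cv2.imwrite("pics/s2.png",np.hstack([cv2.resize(a,(400,400)),cv2.resize(b,(400,400))]))
```

```text
[-0.58990968 -8.67570777  0.51856599]
slidetop 213 [[-0.043, -0.062], [-0.023, -0.051], [0.042, -0.03]]
tab 97 [[-0.016, -0.077], [-0.008, -0.071], [0.013, -0.041]]
```

View pics/s2.png

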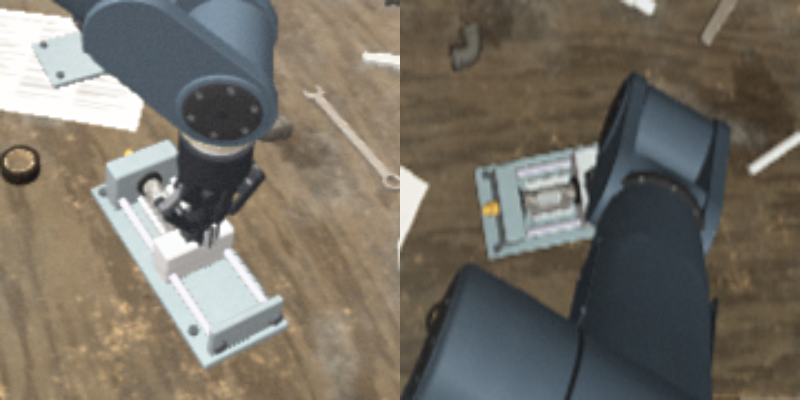

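The left crop shows the fingers behind the tab at (205,245). The nipple lies between the heads at (155,190), but the head looks about 12 mm short of shut. I'll lift off and measure it unobstructed.

Run:
```python
from h import *
manip.move_l(cl(0,-.075,.076),max_speed=.1)
manip.move_l(cl(0,-.10,.22),max_speed=.3)
f=[]
S=np.stack([cx,cy],1)
for c in ("side","wrist"):
    k=manip.get_calibration(c); im,d=manip.grab_frame(c); P=cloud(c,d,k)
    cv2.imwrite(f"pics/{c}3.png",im[:,:,::-1]); np.save(f"pics/{c}3P.npy",P)
    for n,bx in dict(fixedtop=((.42,.66),(-.12,-.05),(.069,.079)),slidetop=((.42,.66),(-.3,-.12),(.061,.069)),tab=((.42,.66),(-.3,-.12),(.102,.112)),nip=((.42,.66),(-.3,-.08),(.045,.0595))).items():
        p=P[box(P,*bx)]
        if len(p)<5: continue
        q=(p[:,:2]-C0)@S; print(c,n,len(p),np.round(np.percentile(q,[2,50,98],axis=0),3).tolist())
    f.append(im)
k=f[0][200:380,270:450,::-1]
cv2.imwrite("pics/s3.png",np.hstack([cv2.resize(k,(300,300)),cv2.resize(f[1][:,:,::-1],(480,300))]))
print(manip.current_time())
```

```text
side fixedtop 295 [[-0.042, 0.059], [-0.0, 0.072], [0.043, 0.088]]
side slidetop 286 [[-0.043, -0.062], [-0.014, -0.05], [0.043, -0.029]]
side tab 98 [[-0.016, -0.054], [-0.001, -0.046], [0.016, -0.035]]
side nip 513 [[-0.044, -0.15], [-0.005, 0.015], [0.042, 0.069]]
wrist fixedtop 1373 [[-0.042, 0.062], [0.001, 0.067], [0.043, 0.072]]
wrist slidetop 1956 [[-0.042, -0.057], [-0.0, -0.039], [0.043, -0.026]]
wrist tab 841 [[-0.015, -0.052], [0.001, -0.042], [0.016, -0.032]]
wrist nip 3183 [[-0.03, -0.148], [0.002, 0.022], [0.04, 0.063]]
9.15
```

View pics/s3.png

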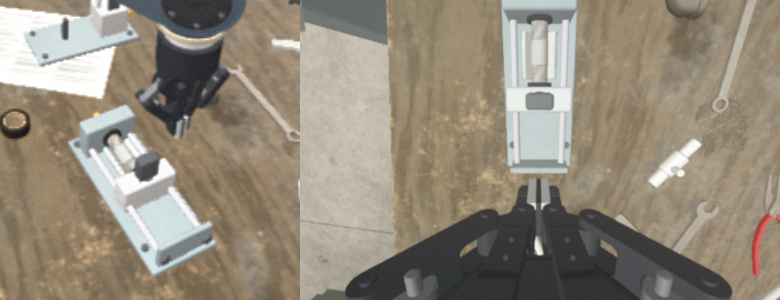

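The left crop shows the shut head with its tab, and the nipple visible at (118,152). In the wrist view the nipple at (539,60) spans from seal to seal. The 88 mm between the head bodies minus two raised seals fits 76 mm, so the head has shut. I'll check the nipple ends and the valve pose numerically.

Run:
```python
from h import *
S=np.stack([cx,cy],1)
P=np.load("pics/wrist3P.npy"); im=cv2.imread("pics/wrist3.png")
q=(P[...,:2]-C0)@S; m=(abs(q[...,0])<.003)&(q[...,1]>-.04)&(q[...,1]<.08)
b=np.round(q[m][:,1]/.002).astype(int); 
print([(int(i*2),round(float(np.median(P[m][b==i,2]))*1000) if 0 else int(1000*np.median(P[m][b==i,2])),int(im[m][b==i].mean())) for i in np.unique(b)])
cv2.imwrite("pics/w3c.png",cv2.resize(im[0:170,255:385],None,fx=3.4,fy=3.4,interpolation=cv2.INTER_CUBIC))
for c in ("top","side"):
    P=cloud(c,np.load(f"pics/{c}0d.npy"))
    m=box(P,(.4,.72),(.09,.3),(.006,.2)).astype(np.uint8)
    m=cv2.morphologyEx(m,cv2.MORPH_OPEN,np.ones((3,3)))
    n,l,s,_=cv2.connectedComponentsWithStats(m); m=l==1+np.argmax(s[1:,4])
    p=P[m&(P[...,2]<.018)]; print(c,"plate",len(p),rect(p))
    p=P[box(P,(.45,.60),(.14,.25),(.11,.2))]; p=p[p[:,2]>.12]
    print("lever",len(p),rect(p),np.round([p.min(0),p.max(0)],3).tolist(),np.degrees(cv2.fitLine(p[:,:2].astype(np.float32),cv2.DIST_HUBER,0,.001,.001)[:2].ravel()@[0,1]))
    t=p[(p[:,0]<.545)]; print("paddle",t.mean(0),rect(t))
    A=np.c_[t[:,0],t[:,1],np.ones(len(t))]; print(np.linalg.lstsq(A,t[:,2],rcond=None)[0])
    t=P[box(P,(.57,.68),(.15,.25),(.06,.125))]; print("clevis",rect(t))
```

```text
[(-40, 106, 142), (-38, 106, 142), (-36, 105, 141), (-34, 105, 133), (-32, 99, 131), (-30, 65, 216), (-28, 63, 230), (-26, 62, 206), (-24, 60, 118), (-22, 60, 94), (-20, 60, 105), (-18, 56, 169), (-16, 53, 191), (-14, 54, 192), (-12, 54, 196), (-10, 53, 200), (-8, 54, 202), (-6, 53, 199), (-4, 53, 193), (-2, 53, 190), (0, 54, 188), (2, 53, 180), (4, 54, 203), (6, 54, 217), (8, 54, 216), (10, 54, 217), (12, 55, 217), (14, 54, 217), (16, 54, 217), (18, 54, 217), (20, 54, 218), (22, 54, 218), (24, 54, 218), (26, 54, 218), (28, 54, 218), (30, 54, 218), (32, 54, 217), (34, 53, 204), (36, 54, 187), (38, 53, 193), (40, 53, 198), (42, 53, 200), (44, 53, 203), (46, 54, 201), (48, 53, 197), (50, 53, 191), (52, 53, 186), (54, 54, 181), (56, 55, 112), (58, 60, 87), (60, 59, 87), (62, 64, 130), (64, 72, 179), (66, 72, 200), (68, 73, 204), (70, 72, 204), (72, 72, 204)]
top plate 757 [array([570. , 195.8]), array([208.5, 100.2]), np.float64(4.8)]
lever 231 [array([547.5, 192. ]), array([101.2,  39.8]), np.float64(2.1)] [[0.497, 0.17, 0.12], [0.598, 0.21, 0.167]] 4.830848939090625
paddle [0.51940892 0.19157489 0.15299044] [array([520.6, 191. ]), array([47.5, 39.8]), np.float64(2.1)]
[-0.37992583 -0.02420455  0.35496429]
clevis [array([620.7, 200.1]), array([78.3, 55.4]), np.float64(4.9)]
side plate 988 [array([571.9, 196. ]), array([210.4, 106.1]), np.float64(5.2)]
lever 200 [array([547. , 191.3]), array([97. , 41.1]), np.float64(2.0)] [[0.498, 0.169, 0.121], [0.596, 0.211, 0.161]] 4.5164638693314005
paddle [0.52021732 0.18559677 0.15208064] [array([521.1, 190.5]), array([45.1, 41.3]), np.float64(3.7)]
[-0.35964941  0.10740088  0.31924323]
clevis [array([622.3, 195.8]), array([57., 87.]), np.float64(67.4)]
```

View pics/w3c.png

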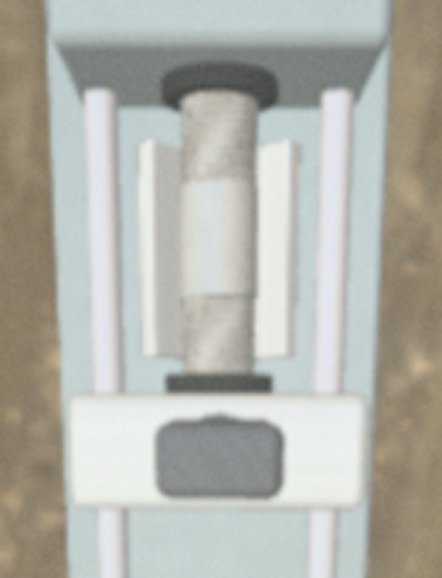

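Both nipple ends, crop pixels (218,90) and (218,375), touch their rubber seals, so the clamp is shut and released. Next is the valve: centre (0.571, 0.196), yaw about 4.9°.

```bash
cat >> h.py <<'E'
vy=np.radians(4.9); vx=np.array([np.cos(vy),np.sin(vy)]); V0=np.array([.571,.196])
def va(x,z): return np.r_[V0+x*vx,z]
E
python3 - <<'E'
from h import *
p=va(-.052,.21); manip.move_ptp(p,best(p,vx)); f0=manip.current_force(); print(manip.current_ee_pos()-p,manip.current_time())
def go(x,z,v):
    manip.move_l(va(x,z),max_speed=v); e=manip.current_ee_pos(); print(x,z,np.round(e[2],4),np.round(manip.current_force()-f0,1),round(manip.current_time(),2))
go(-.052,.165,.1); 
for x,z in ((-.054,.145),(-.057,.130),(-.059,.118),(-.060,.111),(-.060,.1075)): go(x,z,.04)
S=np.stack([vx,[-vx[1],vx[0]]],1); ims=[]
for c in ("side","top"):
    im,d=manip.grab_frame(c); P=cloud(c,d); q=(P[...,:2]-V0)@S
    m=(q[...,0]>-.09)&(q[...,0]<.03)&(abs(q[...,1])<.022)&(P[...,2]>.08)&(P[...,2]<.125)
    b=np.round(q[m][:,0]/.008).astype(int); print(c,[(int(i*8),int((b==i).sum()),round(1000*float(np.median(P[m][b==i,2])),1)) for i in np.unique(b)])
    ims.append(im)
cv2.imwrite("pics/v1.png",cv2.resize(ims[0][140:260,250:390,::-1],None,fx=4,fy=4,interpolation=cv2.INTER_CUBIC))
E
```

```text
[ 4.01777812e-04 -7.54367126e-04 -2.38478888e-05] 10.7917
-0.052 0.165 0.1653 [0.2 1.  0.4] 11.39
-0.054 0.145 0.1452 [-2.1  0.1  4.7] 12.04
-0.057 0.13 0.1303 [-2.9  0.2  5.9] 12.57
-0.059 0.118 0.1184 [-2.7  1.3  7.2] 13.03
-0.06 0.111 0.1115 [-2.1  0.5  6.9] 13.35
-0.06 0.1075 0.108 [-2.1  0.5  8.5] 13.6
side [(-80, 29, 106.8), (-72, 32, 108.2), (-64, 22, 109.2), (-56, 20, 108.0), (-48, 15, 106.7), (-40, 22, 106.7), (-32, 12, 106.1), (-24, 13, 106.3), (-16, 11, 105.2), (-8, 14, 103.6), (0, 11, 105.2), (8, 14, 105.2), (16, 12, 103.9), (24, 14, 104.2), (32, 2, 103.5)]
top []
```

View pics/v1.png

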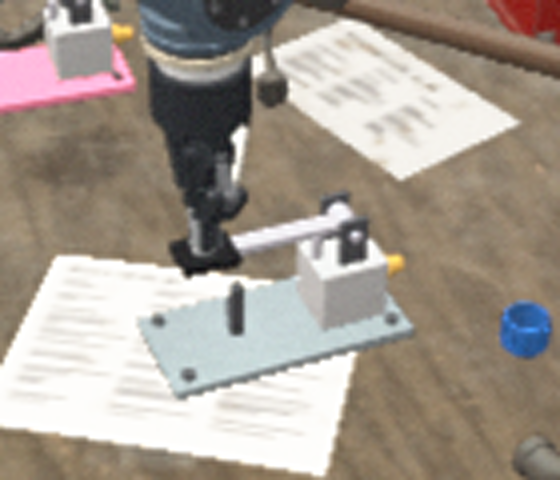

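The fingers press on the paddle's middle at (205,255). The lever is almost level, still about 0.02–0.03 rad high, and the stop post at (237,308) is well clear. The last 2 mm come next.

Run:
```python
from h import *
manip.move_l(va(-.06,.1055),max_speed=.03); print(manip.current_ee_pos()[2],manip.current_force(),manip.current_time())
S=np.stack([vx,[-vx[1],vx[0]]],1); k=manip.get_calibration("side")
d=np.median([manip.grab_frame("side")[1] for _ in range(7)],axis=0)
P=cloud("side",d); q=(P[...,:2]-V0)@S
m=(q[...,0]>-.088)&(q[...,0]<.035)&(abs(q[...,1])<.024)&(P[...,2]>.08)&(P[...,2]<.125)
b=np.round(q[m][:,0]/.008).astype(int); print([(int(i*8),int((b==i).sum()),round(1000*float(np.percentile(P[m][b==i,2],80)),1)) for i in np.unique(b)])
m2=m&(q[...,0]>-.03)&(abs(q[...,1])<.02); t=m2
print("rod slope",cv2.fitLine(np.c_[q[t][:,0],P[t][:,2]].astype(np.float32),cv2.DIST_HUBER,0,.001,.001).ravel())
```

```text
0.10605660801843524 [-2.71788397  1.5446449   7.69864434] 13.95
[(-80, 29, 106.2), (-72, 35, 111.0), (-64, 22, 117.5), (-56, 20, 118.2), (-48, 16, 106.1), (-40, 22, 106.3), (-32, 10, 105.4), (-24, 12, 105.6), (-16, 15, 105.3), (-8, 12, 105.2), (0, 13, 105.5), (8, 13, 104.8), (16, 13, 105.7), (24, 12, 105.4), (32, 15, 105.6)]
rod slope [0.99998826 0.00484414 0.00120302 0.10437416]
```

The lever is level: slope about 0.005 rad, paddle top at 106 mm. I'll hold, check the clamp and bystanders, and hand in.

Run:
```python
from h import *
manip.dwell(2.6)
im,d=manip.grab_frame("side"); P=cloud("side",d); S=np.stack([cx,cy],1)
p=P[box(P,(.42,.66),(-.3,-.12),(.102,.112))]; print("tab",np.round(np.percentile((p[:,:2]-C0)@S,[2,50,98],axis=0),3).tolist())
for n in ("elbow","tape_roll","thread_cap","nipple"): print(n,[np.round(r["at"],3).tolist() for r in manip.look_for("side",n)][:1])
print(manip.current_ee_pos(),manip.current_force(),manip.current_time())
print(manip.sign_off())
```

```text
tab [[-0.016, -0.054], [-0.001, -0.046], [0.016, -0.035]]
elbow [[0.71, -0.036, 0.027]]
tape_roll [[0.712, -0.035, 0.027]]
thread_cap [[0.764, 0.115, 0.018]]
nipple [[0.528, -0.139, 0.056]]
[0.51155915 0.19103542 0.10615919] [-2.42926776  0.1379383   8.83086213] 17.15
the job is handed in; nothing more can be done
None
```

Handed in at 17 s: nipple clamped between both seals and head released, then the lever held level (about 0.005 rad off) for over 2 s and still held; the closing push on the tab peaked at 68 N instead of about 12 N (fingers only, under the 120 N wrist limit), and the elbow and cap hadn't moved, but the final check didn't locate the tape roll.

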